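# Centre the egg cup on its trivet stand

## Task

The egg cup has been left off-centre on the little red-topped stand. With the fingertips, nudge it low down with light pushes or taps until it stands upright in the middle of the red top, its egg still in it. Do not pinch, lift or tip it, do not shift the stand, and leave the teacup, the measuring cup and the citrus squeezer alone.

Things in the scene. Friction and masses are not known exactly. Their poses are not given: they have to be found in the camera images.
- stand: Small round loose oak stand (0.9 kg) with a red silicone trivet disc as its top, standing on a dark wooden pastry board 18 mm thick that lies on the counter. Origin: centre of the underside, z up. The flat red top is 104 mm in diameter and lies 50 mm above the origin; the oak foot is 92 mm in diameter. Round, so its yaw means nothing.
- eggcup: White porcelain egg cup (about 110 g), loose, standing 16 to 27 mm off the centre of the red top, in any direction. Origin: centre of the underside, z up. Round: outer diameter 50 mm from the foot up to 22 mm, tapering to 47 mm at the rim, 34 mm high. It slides when pushed slowly below about 20 mm over the red top; pushed harder higher up it can tip.
- cup_mid (a point): Point on the egg cup's axis, 17 mm above its underside.
- egg_mid (a point): Centre of the brown egg (55 g, 40 mm in diameter, 51 mm tall), which stands loosely in the egg cup and rocks in it; its top is 59 mm above the red top. This point starts 16.5 mm above the cup_mid point.
- teacup: White porcelain teacup, 84 mm in diameter at the rim, 62 mm high, with a handle (about 35 mm out) to its +y. Bystander on the board. Origin: centre of the underside.
- measuring_cup: Glass measuring cup, 86 mm in diameter, 88 mm high, with a handle (about 35 mm out) to its +y. Bystander on the board. Origin: centre of the underside.
- squeezer: Wooden citrus squeezer: a dish 100 mm in diameter with a ridged cone in the middle, 56 mm high. Bystander on the board. Origin: centre of the underside.
Things that resemble listed ones, but are neither listed nor needed, are in the scene too. Several things have the shape of the eggcup; the one meant has the colours described above.

How it is judged:
By the outcome, as a careful person would: the job done as asked, in the order asked, and still so for the second after the job is handed in, with the robot touching nothing.
It also fails if it takes over 48 s, if anything falls off the work surface, if the arm or the gripper's body presses on something with over 40 N, if the wrist force passes 120 N, or if a joint passes its speed limit or range.

## Robot

A 6-joint arm with a two-finger parallel gripper is mounted at the origin on the work surface. World frame = base frame: x ahead of the robot, y to its left, z up, the work surface at z = 0. Lengths are in m, angles in degrees, forces in N, time in s.
With the tool pointing down it reaches from about 0.4 to 0.825 m from the base axis. Payload 7 kg.
Tool frame: the origin (TCP) lies midway between the tips of the shut fingers; the grasp point (between the pads) lies 19 mm behind it; z points along the fingers, y is the line along which they close (so a half turn about z gives the same grasp; the last joint's range is limited). The gripper opens to 88 mm and grips with 3 to 60 N. Pads are 19 mm wide; open, the fingers measure 130 mm over their backs; the gripper's body (78 mm by 193 mm) begins 47 mm behind the grasp point.
Start: joints at [86.236, 20.546, 0.682, 0, -70.136, -16.507], TCP at [0.234, 0.633, 0.227] pointing down, gripper open.
Joint ranges: [-176.03, 176.03], [-82.01, 121.73], [-58.28, 71.71], [-173.87, 95.51], [-174.79, -0.11], [-173.66, 173.66]. Speed limits (degrees/s): [136.94, 136.94, 172.46, 180, 180, 180].

## Interface

Orientations are given as [roll, pitch, yaw] about the fixed x, y, z axes, in that order (R = Rz(yaw) Ry(pitch) Rx(roll)).
In Python, from plant import r, eyes, workorder gives the robot as it stands.
- The arm moves only by the tool step_arm, never from a script. Its argument "plan" is a list of rows, each a list of 5 numbers: the shift along the tool's x, y, z each as a share of 25 cm, from -1 to 1, then the turn about the tool's z as a share of 60 degrees, from -1 to 1, then the finger opening in mm, from 0 to 87.6. In form: [[x, y, z, turn, jaw], ...]. A call has 1 to 12 rows; each row is the pose to reach, as a shift and turn from the pose commanded when the call began, along the tool's axes at that moment; what a row does not reach only later rows make up. A row lasts 1/12 s, in which the tool goes at most 41.7 mm and 7.16 degrees, less where a joint would pass 70% of its speed; a pose out of reach is approached as far as the arm can. A call with a number of a shift or a turn outside -1 to 1 is refused whole. A call with a gripper value outside its range is refused whole. The fingers move at their own pace and stop on an object; "newtons" is the grip in N (left out, the last holds). Time passes only in rows, so rows that repeat a pose let the fingers close. It gives the time, the measured TCP pose, the force, the opening and the grip force at its end, in the units of the state.
- r.get_state(): the state, without advancing time (a new reading comes with each control period).
- eyes.capture(name): name is "side" or "top"; returns the picture (384x512x3 uint8, red, green, blue); there is no depth.
- eyes.camera_model(name): a dict with "fov_y" (degrees; the focal length in pixels is half the picture's height over the tangent of half this angle, whatever the lens; pixels are square), "cx", "cy" (the principal point, pixels), "world_to_cam" (4x4, takes a point from world to camera coordinates). Camera axes: x right, y up, looking along -z (the intrinsics and any distortion apply to the point x, -y, -z); pixel columns grow to the right and rows downward; lengths in m; the calibration is good to about 2 mm. A picture is of the moment at which its call begins. camera_model takes no time and is no camera call.
- workorder.close_job(): hands the job in; it is judged then, once.
The state is a dict: "time_s": time; "joints": joint angles; "qd": joint speeds; "joint_torque": joint torques, N m; "tcp_pos": TCP position; "eef_rot": TCP orientation; "contact_force": force on the tool from outside, world axes, zero at the start; "moment": the same for the moment, N m; "gripper_width": finger opening in m; "gripper_force": force on a finger pad.
Only numpy, scipy, OpenCV 4.12 (cv2) and the standard library are available. Lean on these libraries where they do the work, as an engineer would, in place of code of your own. Each camera call takes 0.05 s, during which the arm holds its last target. There are 200 camera calls.

## Working session

There is one attempt and no reset: what is moved stays moved. The work goes in short steps, Python scripts to look and compute and a tool call to move; the robot and the scene stay as the last step left them, time stands still between calls to the robot, and variables do not carry over. Pictures are saved under pics/ and viewed, at most 10 in all, crops included, and the job is handed in when it is done.

Besides the shell and the picture viewer there is one more tool, called by a JSON object that holds its "name" and its "arguments", one argument or row to a line. step_arm: Moves the arm, as the interface text tells. Its arguments: {"type":"object","properties":{"plan":{"type":"array"},"newtons":{"type":"number"}},"required":["plan"]}

```bash
mkdir -p pics; ls; python3 - <<'E'
from plant import r, eyes, workorder
import cv2
print(r.get_state())
for n in ("side","top"):
    cv2.imwrite(f"pics/{n}0.png",eyes.capture(n)[:,:,::-1]); print(n,eyes.camera_model(n))
E
```

```text
pics
{'time_s': 0.0, 'joints': array([ 8.62363884e+01,  2.05922329e+01,  6.32838117e-01, -2.14422376e-02,
       -7.01350251e+01, -1.65074186e+01]), 'qd': array([-0.12696709,  0.02880856,  0.02497122,  0.06029449, -0.07350708,
        0.05820887]), 'joint_torque': array([-2.83019544e-04, -5.82716095e+01,  2.93039292e+01,  6.99648678e+00,
        6.81288730e-03, -1.68359693e-04]), 'tcp_pos': array([0.23370294, 0.63272212, 0.22560241]), 'eef_rot': array([ 1.79903744e+02, -7.50517540e-03, -2.02783267e+01]), 'contact_force': array([-0.38569828,  0.34043896,  0.42110377]), 'moment': array([ 0.01185518, -0.02247729, -0.00663658]), 'gripper_force': 0.0, 'gripper_width': 0.08740892667313423}
side {'fov_y': 51.2704467575887, 'cx': 262.6237706896649, 'cy': 199.16537477653765, 'world_to_cam': array([[ 0.97393283, -0.22631518, -0.01537174, -0.65852251],
       [ 0.18663562,  0.7609703 ,  0.62136249, -0.19832107],
       [-0.12892633, -0.60803424,  0.78337243, -0.8583617 ],
       [ 0.        ,  0.        ,  0.        ,  1.        ]])}
top {'fov_y': 47.564919450088084, 'cx': 254.83647511768197, 'cy': 181.30625874084447, 'world_to_cam': array([[-0.00562634, -0.99996842,  0.00561233,  0.00234894],
       [ 0.99103729, -0.00482683,  0.13349831, -0.68406892],
       [-0.133467  ,  0.00631313,  0.99103315, -0.91081373],
       [ 0.        ,  0.        ,  0.        ,  1.        ]])}
```

View pics/side0.png

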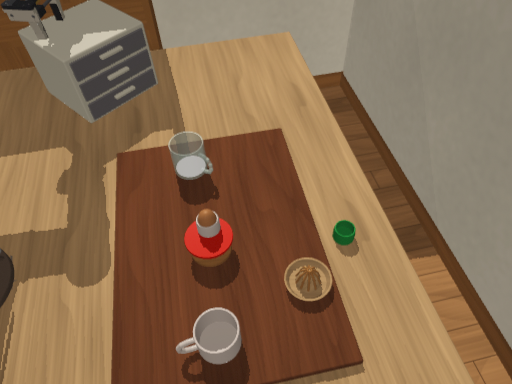

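View pics/top0.png

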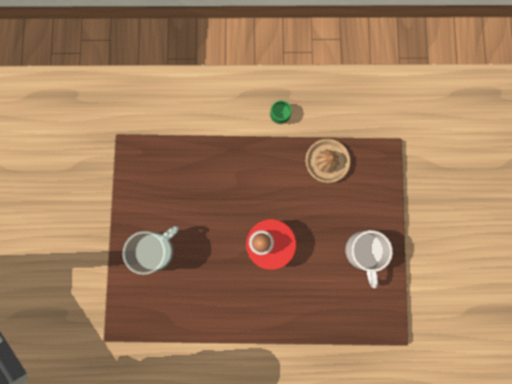

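The side view shows the white egg cup with its brown egg on the red top at (208,222). In the top view it is at (261,242), on the red disc at (271,244). The only look-alike is the green cup, side (344,232) and top (281,112). It is green and off the board, so the white one is meant. I'll confirm that in a crop and measure.

```bash
cat > h.py <<'E'
from plant import r, eyes, workorder
import cv2, numpy as np
from scipy.optimize import least_squares
Z=0.068
t=np.linspace(0,2*np.pi,60)
def proj(m,P):
    M=m["world_to_cam"]; c=P@M[:3,:3].T+M[:3,3]
    f=192/np.tan(np.radians(m["fov_y"]/2))
    return np.c_[m["cx"]+f*c[:,0]/-c[:,2], m["cy"]+f*c[:,1]/c[:,2]]
def ring(x,y,z,rad): return np.c_[x+rad*np.cos(t),y+rad*np.sin(t),0*t+z]
def cen(P):
    h=cv2.convexHull(np.float32(P)); q=cv2.moments(h); return np.array([q["m10"],q["m01"]])/q["m00"],q["m00"]
def big(mask,near=None):
    cs,_=cv2.findContours(mask.astype(np.uint8),cv2.RETR_EXTERNAL,cv2.CHAIN_APPROX_NONE)
    return max(cs,key=cv2.contourArea)
def stand(x,y): return ring(x,y,Z,.052)
def cup(x,y): return np.r_[ring(x,y,Z,.025),ring(x,y,Z+.022,.025),ring(x,y,Z+.034,.0235)]
def egg(x,y):
    u=np.linspace(-np.pi/2,np.pi/2,15)
    return np.vstack([ring(x,y,Z+.0335+.0255*np.sin(a),.02*np.cos(a)) for a in u])
def look(name,save=None,roi=None):
    im=eyes.capture(name); m=eyes.camera_model(name)
    if save: cv2.imwrite(save,im[:,:,::-1])
    hsv=cv2.cvtColor(im,cv2.COLOR_RGB2HSV); h,s,v=hsv[...,0].astype(int),hsv[...,1],hsv[...,2]
    red=((h<5)|(h>175))&(s>200)&(v>100)
    red=cv2.morphologyEx(red.astype(np.uint8),cv2.MORPH_OPEN,np.ones((2,2)))
    rc=big(red); hull=cv2.convexHull(rc)
    k=np.zeros(red.shape,np.uint8); cv2.drawContours(k,[hull],0,1,-1)
    x,y,w,hh=cv2.boundingRect(hull); k2=np.zeros_like(k); k2[y-30:y+hh,x-3:x+w+3]=1
    white=(s<70)&(v>90)&(k2>0)
    brown=(h>=5)&(h<18)&(s>=70)&(k2>0)&(v>60)
    out={}
    mc,a=cen(hull[:,0]); 
    f=lambda p:cen(proj(m,stand(*p)))[0]-mc
    S=least_squares(f,[.62,0]).x
    out["stand"]=S; out["area"]=(a,cen(proj(m,stand(*S)))[1])
    wc=big(white); mc,a=cen(wc[:,0])
    f=lambda p:cen(proj(m,cup(*p)))[0]-mc
    C=least_squares(f,S).x
    out["cup"]=C; out["carea"]=(a,cen(proj(m,cup(*C)))[1]); out["off"]=(C-S)*1e3
    return im,m,out
E
python3 - <<'E'
from h import *
np.set_printoptions(precision=4,suppress=True)
ims=[]
for n,c in (("side",(210,235)),("top",(268,243))):
    im,m,o=look(n); print(n,o)
    big_=cv2.resize(im,None,fx=6,fy=6,interpolation=cv2.INTER_CUBIC)
    for P in (stand(*o["stand"]),):
        cv2.polylines(big_,[np.int32(proj(m,P)*6+3)],1,(0,0,255))
    for rr in np.split(cup(*o["cup"]),3): cv2.polylines(big_,[np.int32(proj(m,rr)*6+3)],1,(0,255,0))
    ims.append(big_[c[1]*6-200:c[1]*6+200,c[0]*6-200:c[0]*6+200])
cv2.imwrite("pics/crop.png",np.hstack(ims)[:,:,::-1])
# rough bystanders from top pixels at z
m=eyes.camera_model("top")
for nm,px,z in (("tea",(369,250),.08),("meas",(147,253),.106),("sq",(328,161),.05),("green",(281,112),.03)):
    print(nm,least_squares(lambda p:proj(m,np.array([[p[0],p[1],z]]))[0]-px,[.6,0]).x)
E
```

```text
side {'stand': array([ 0.5533, -0.0465]), 'area': (1268.5, 1599.6038968671346), 'cup': array([ 0.554 , -0.0141]), 'carea': (442.5, 550.7457322103437), 'off': array([ 0.7318, 32.4154])}Traceback (most recent call last):
  File "<stdin>", line 5, in <module>
  File "h.py", line 27, in look
    rc=big(red); hull=cv2.convexHull(rc)
  File "h.py", line 15, in big
    return max(cs,key=cv2.contourArea)
ValueError: max() iterable argument is empty
```

```bash
python3 - <<'E'
from h import *
for n,pts in (("side",[(195,240),(225,240),(208,250),(208,230),(203,230),(207,216),(210,258)]),("top",[(285,244),(275,260),(261,242),(251,242),(270,235),(250,255),(300,244)])):
    im=eyes.capture(n); hsv=cv2.cvtColor(im,cv2.COLOR_RGB2HSV)
    print(n,[(p,hsv[p[1],p[0]].tolist()) for p in pts])
E
```

```text
side [((195, 240), [2, 204, 216]), ((225, 240), [2, 209, 214]), ((208, 250), [2, 218, 181]), ((208, 230), [13, 39, 139]), ((203, 230), [12, 41, 138]), ((207, 216), [13, 156, 139]), ((210, 258), [4, 229, 126])]
top [((285, 244), [1, 179, 161]), ((275, 260), [1, 185, 231]), ((261, 242), [12, 126, 218]), ((251, 242), [13, 36, 204]), ((270, 235), [6, 61, 151]), ((250, 255), [1, 187, 231]), ((300, 244), [9, 123, 79])]
```

```bash
python3 - <<'E'
s=open('h.py').read()
s=s[:s.index("def look(")]+'''
from scipy.optimize import minimize
def masks(im):
    hsv=cv2.cvtColor(im,cv2.COLOR_RGB2HSV); h,s,v=[hsv[...,i].astype(int) for i in range(3)]
    red=((h<=4)|(h>=176))&(s>150)&(v>95)
    n,l,st,_=cv2.connectedComponentsWithStats(red.astype(np.uint8)); red=l==1+np.argmax(st[1:,4])
    x,y,w,hh=st[1+np.argmax(st[1:,4])][:4]; k=np.zeros(red.shape,bool); k[y-20:y+hh+3,x-5:x+w+5]=1
    return red, k&(s<80)&(v>85), k
def fill(m,P,shape,S=8):
    o=np.zeros((shape[0]*S,shape[1]*S),np.float32)
    cv2.fillConvexPoly(o,np.int32(np.round(cv2.convexHull(np.float32((proj(m,P)+.5)*S)))),1)
    return o
def look(name,save=None,C0=None):
    """fit stand + cup centres by rendering; needs an unobstructed enough view"""
    im=eyes.capture(name); m=eyes.camera_model(name)
    if save: cv2.imwrite(save,im[:,:,::-1])
    red,white,k=masks(im); ys,xs=np.where(k); x0,y0,x1,y1=xs.min()-5,ys.min()-5,xs.max()+6,ys.max()+6
    mm=dict(m); mm["cx"]=m["cx"]-x0; mm["cy"]=m["cy"]-y0; sh=(y1-y0,x1-x0)
    R=red[y0:y1,x0:x1].astype(np.float32); W=white[y0:y1,x0:x1].astype(np.float32)
    def cost(p):
        d=fill(mm,stand(p[0],p[1]),sh); c=fill(mm,cup(p[2],p[3]),sh); e=fill(mm,egg(p[2],p[3]),sh)
        rr=cv2.resize(d*(1-np.maximum(c,e)),sh[::-1],interpolation=cv2.INTER_AREA)
        ww=cv2.resize(c*(1-e*0),sh[::-1],interpolation=cv2.INTER_AREA)
        B=cv2.resize(np.maximum(c,e),sh[::-1],interpolation=cv2.INTER_AREA)
        return ((rr-R)**2).sum()+(W*(1-B)).sum()
    def pix(mask,z):
        q=np.argwhere(mask).mean(0)[::-1]
        return least_squares(lambda p:proj(m,np.array([[p[0],p[1],z]]))[0]-q,[.55,0]).x
    p0=np.r_[pix(red,Z),pix(white,Z+.02)]
    best=minimize(cost,p0,method="Nelder-Mead",options=dict(initial_simplex=np.vstack([p0]+[p0+.008*e for e in np.eye(4)]),xatol=1e-4,fatol=.05))
    p=best.x
    return im,m,dict(stand=p[:2],cup=p[2:],off=(p[2:]-p[:2])*1e3,cost=best.fun,nred=R.sum())
'''
open('h.py','w').write(s)
E
python3 - <<'E'
from h import *
np.set_printoptions(precision=4,suppress=True)
ims=[]
for n,c in (("side",(210,235)),("top",(268,243))):
    im,m,o=look(n); print(n,o)
    big_=cv2.resize(im,None,fx=6,fy=6,interpolation=cv2.INTER_CUBIC)
    cv2.polylines(big_,[np.int32(proj(m,stand(*o["stand"]))*6+3)],1,(0,0,255))
    for rr in np.split(cup(*o["cup"]),3): cv2.polylines(big_,[np.int32(proj(m,rr)*6+3)],1,(0,255,0))
    ims.append(big_[c[1]*6-200:c[1]*6+200,c[0]*6-200:c[0]*6+200])
cv2.imwrite("pics/crop.png",np.hstack(ims)[:,:,::-1])
m=eyes.camera_model("top")
for nm,px,z in (("tea",(369,250),.08),("meas",(147,253),.106),("sq",(328,161),.05),("green",(281,112),.03)):
    print(nm,least_squares(lambda p:proj(m,np.array([[p[0],p[1],z]]))[0]-px,[.6,0]).x)
E
```

```text
side {'stand': array([ 0.55  , -0.0352]), 'cup': array([ 0.5536, -0.0116]), 'off': array([ 3.623, 23.61 ]), 'cost': np.float64(28.346923828125), 'nred': np.float32(1191.0)}
top {'stand': array([ 0.5484, -0.0337]), 'cup': array([ 0.5516, -0.0126]), 'off': array([ 3.2665, 21.0982]), 'cost': np.float64(115.147216796875), 'nred': np.float32(1503.0)}
tea [ 0.5344 -0.2372]
meas [0.5317 0.2166]
sq [ 0.7278 -0.1626]
green [ 0.8455 -0.062 ]
```

View pics/crop.png

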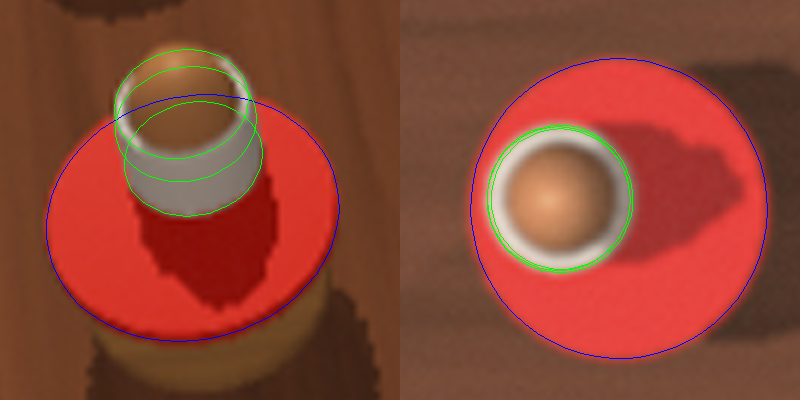

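The crop confirms it: white cup with the brown egg on the red disc, and the fitted outlines match in both views. The offset from the centre is about (+3.4, +22) mm. I'll set the fingers 24 mm apart so the two tips cradle the round cup, and push along tool x at yaw ≈ -99°.

{"name": "step_arm", "arguments": {
  "plan": [
    [1,0.88,0,1,24],
    [1,0.88,0,1,24],
    [1,0.88,0,1,24],
    [1,0.88,0,1,24],
    [1,0.88,0,1,24],
    [1,0.88,0,1,24],
    [1,0.88,0,1,24],
    [1,0.88,0,1,24],
    [1,0.88,0,1,24],
    [1,0.88,0,1,24],
    [1,0.88,0,1,24],
    [1,0.88,0,1,24]
  ]
}}

```text
time_s: 1.4
tcp_pos: [0.392, 0.341, 0.2266]
eef_rot: [-180.0, 0.0, -80.1]
contact_force: [0.7, 0.6, -1.1]
gripper_width: 0.0245
gripper_force: 0.0
```

```bash
cat >> h.py <<'E'
from scipy.spatial.transform import Rotation
def goto(x,y,z,yaw):
    s=r.get_state(); R=Rotation.from_euler("xyz",s["eef_rot"],degrees=True).as_matrix()
    d=R.T@(np.array([x,y,z])-s["tcp_pos"])/.25; tn=-((yaw-s["eef_rot"][2]+180)%360-180)/60
    print("t",s["time_s"],"tcp",s["tcp_pos"].round(4),"rot",s["eef_rot"].round(2),"F",s["contact_force"].round(2),"w",round(s["gripper_width"],4)); print("share",d.round(3),round(tn,3))
E
python3 -c "
from h import *
goto(.559,.0305,.2,-98.8)"
```

```text
t 1.4 tcp [0.392  0.341  0.2266] rot [-1.7999e+02  2.0000e-02 -8.0120e+01] F [ 0.69  0.63 -1.13] w 0.0245
share [ 1.338 -0.445  0.106] 0.311
```

{"name": "step_arm", "arguments": {
  "plan": [
    [0.9,-0.4,0,0.31,24],
    [0.9,-0.4,0,0.31,24],
    [0.9,-0.4,0,0.31,24],
    [0.9,-0.4,0,0.31,24],
    [0.9,-0.4,0,0.31,24],
    [0.9,-0.4,0,0.31,24],
    [0.9,-0.4,0,0.31,24],
    [0.9,-0.4,0,0.31,24],
    [0.9,-0.4,0,0.31,24],
    [0.9,-0.4,0,0.31,24]
  ]
}}

```text
time_s: 2.23
tcp_pos: [0.5284, 0.1367, 0.2264]
eef_rot: [180.0, -0.0, -98.7]
contact_force: [0.5, 0.4, -0.1]
gripper_width: 0.0239
gripper_force: 0.0
```

```bash
python3 -c "
from h import *
goto(.559,.0305,.18,-98.8)"
```

```text
t 2.2333 tcp [0.5284 0.1367 0.2264] rot [179.99  -0.   -98.73] F [ 0.49  0.4  -0.14] w 0.0239
share [ 0.401 -0.186  0.186] 0.001
```

{"name": "step_arm", "arguments": {
  "plan": [
    [0.4,-0.186,0.1,0,24],
    [0.4,-0.186,0.18,0,24],
    [0.4,-0.186,0.18,0,24],
    [0.4,-0.186,0.25,0,24],
    [0.4,-0.186,0.35,0,24],
    [0.4,-0.186,0.45,0,24],
    [0.4,-0.186,0.53,0,24],
    [0.4,-0.186,0.58,0,24],
    [0.4,-0.186,0.607,0,24],
    [0.4,-0.186,0.607,0,24],
    [0.4,-0.186,0.607,0,24]
  ]
}}

```text
time_s: 3.15
tcp_pos: [0.5595, 0.0304, 0.0752]
eef_rot: [-180.0, -0.0, -98.8]
contact_force: [-0.1, -0.1, 0.6]
gripper_width: 0.024
gripper_force: 0.0
```

```bash
python3 -c "
from h import *
goto(.559,.0305,.074,-98.8)
for n in ('side','top'):
    im,m,o=look(n,'pics/'+n+'1.png'); print(n,o)
    p=proj(m,r.get_state()['tcp_pos'][None]); print(p)
a=cv2.imread('pics/side1.png')[170:290,140:280];b=cv2.imread('pics/top1.png')[180:300,200:340]
cv2.imwrite('pics/c1.png',cv2.resize(np.hstack([a,b]),None,fx=2.8,fy=2.8,interpolation=cv2.INTER_CUBIC))
"
```

```text
t 3.15 tcp [0.5595 0.0304 0.0752] rot [-1.7998e+02 -1.0000e-02 -9.8750e+01] F [-0.06 -0.12  0.62] w 0.024
share [-0.     0.002  0.005] 0.001
side {'stand': array([ 0.54985131, -0.03535785]), 'cup': array([ 0.55366867, -0.01168039]), 'off': array([ 3.81735748, 23.67745848]), 'cost': np.float64(148.592529296875), 'nred': np.float32(1187.0)}
[[208.09083125 209.82747497]]
top {'stand': array([ 0.54806048, -0.03482754]), 'cup': array([ 0.5508351 , -0.01380273]), 'off': array([ 2.77462044, 21.02480322]), 'cost': np.float64(579.499755859375), 'nred': np.float32(1021.0)}
[[240.21553945 238.31048445]]
```

View pics/c1.png

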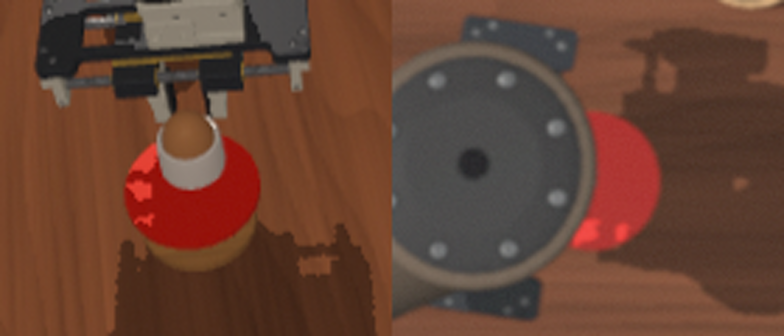

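The left (side) half shows both fingertips just behind the cup, squarely astride its axis, at about (190,105). The top half is blocked by the wrist. I'll push slowly.

{"name": "step_arm", "arguments": {
  "plan": [
    [0.008,0,0.006,0,24],
    [0.016,0,0.008,0,24],
    [0.024,0,0.008,0,24],
    [0.03,0,0.008,0,24],
    [0.034,0,0.008,0,24],
    [0.038,0,0.008,0,24],
    [0.042,0,0.008,0,24],
    [0.046,0,0.008,0,24],
    [0.05,0,0.008,0,24],
    [0.054,0,0.008,0,24],
    [0.058,0,0.008,0,24],
    [0.062,0,0.008,0,24]
  ]
}}

```text
time_s: 4.25
tcp_pos: [0.557, 0.014, 0.0728]
eef_rot: [-180.0, 0.0, -98.9]
contact_force: [0.3, 1.0, 0.2]
gripper_width: 0.0242
gripper_force: 0.4
```

```bash
python3 -c "
from h import *
goto(.556,.011,.073,-98.8)
im,m,o=look('side','pics/side2.png'); print(o)"
```

```text
t 4.25 tcp [0.557  0.014  0.0728] rot [-1.7999e+02  1.0000e-02 -9.8860e+01] F [0.3  0.99 0.19] w 0.0242
share [ 0.013  0.002 -0.001] -0.001
{'stand': array([ 0.54987415, -0.03523579]), 'cup': array([ 0.55368779, -0.01510612]), 'off': array([ 3.81363447, 20.12967703]), 'cost': np.float64(113.9375), 'nred': np.float32(1151.0)}
```

{"name": "step_arm", "arguments": {
  "plan": [
    [0.004,0,0,0,24],
    [0.008,0,0,0,24],
    [0.012,0,0,0,24],
    [0.016,0,0,0,24],
    [0.02,0,0,0,24],
    [0.024,0,0,0,24],
    [0.028,0,0,0,24],
    [0.032,0,0,0,24],
    [0.036,0,0,0,24],
    [0.04,0,0,0,24],
    [0.044,0,0,0,24],
    [0.044,0,0,0,24]
  ]
}}

```text
time_s: 5.3
tcp_pos: [0.5551, 0.003, 0.0728]
eef_rot: [180.0, -0.0, -98.9]
contact_force: [1.2, 0.4, -0.8]
gripper_width: 0.0236
gripper_force: 0.2
```

```bash
python3 -c "
from h import *
goto(.556,.011,.073,-98.8)
im,m,o=look('side','pics/side3.png'); print(o)"
```

```text
t 5.3 tcp [0.5551 0.003  0.0728] rot [180.    -0.   -98.88] F [ 1.24  0.38 -0.76] w 0.0236
share [-0.032  0.001 -0.001] -0.001
{'stand': array([ 0.54978328, -0.03549044]), 'cup': array([ 0.55196105, -0.02616139]), 'off': array([2.17777177, 9.32904573]), 'cost': np.float64(127.856689453125), 'nred': np.float32(1034.0)}
```

{"name": "step_arm", "arguments": {
  "plan": [
    [0.004,0,0,0,24],
    [0.008,0,0,0,24],
    [0.012,0,0,0,24],
    [0.016,0,0,0,24],
    [0.02,0,0,0,24],
    [0.024,0,0,0,24],
    [0.024,0,0,0,24],
    [0.0,0,0,0,24],
    [-0.05,0,0,0,24],
    [-0.1,0,0,0,24],
    [-0.15,0,0,0,24],
    [-0.2,0,0,0,24]
  ]
}}

```text
time_s: 6.35
tcp_pos: [0.5632, 0.0543, 0.0728]
eef_rot: [-180.0, 0.0, -98.8]
contact_force: [0.3, 0.0, 0.7]
gripper_width: 0.0239
gripper_force: 0.0
```

{"name": "step_arm", "arguments": {
  "plan": [
    [-0.12,0,0,0,24],
    [-0.25,0,0,0,24],
    [-0.35,0,0,0,24],
    [-0.35,0,0,0,24]
  ]
}}

```text
time_s: 6.68
tcp_pos: [0.5777, 0.1443, 0.0729]
eef_rot: [-179.9, 0.1, -98.6]
contact_force: [0.5, 0.3, 1.0]
gripper_width: 0.024
gripper_force: 0.0
```

```bash
python3 -c "
from h import *
goto(.556,.011,.073,-98.8)
for n in ('side','top'):
    im,m,o=look(n,'pics/'+n+'4.png'); print(n,o)
a=cv2.imread('pics/side4.png')[170:290,140:280];b=cv2.imread('pics/top4.png')[180:300,200:340]
cv2.imwrite('pics/c4.png',cv2.resize(np.hstack([a,b]),None,fx=2.8,fy=2.8,interpolation=cv2.INTER_CUBIC))
"
```

```text
t 6.6833 tcp [0.5777 0.1443 0.0729] rot [-1.7991e+02  5.0000e-02 -9.8640e+01] F [0.54 0.27 0.95] w 0.024
share [ 0.54   0.006 -0.001] 0.003
side {'stand': array([ 0.54982225, -0.03485509]), 'cup': array([ 0.55087626, -0.03255963]), 'off': array([1.05401365, 2.2954613 ]), 'cost': np.float64(37.348876953125), 'nred': np.float32(1036.0)}
top {'stand': array([ 0.54816978, -0.03303564]), 'cup': array([ 0.54920916, -0.03366353]), 'off': array([ 1.03938607, -0.62789472]), 'cost': np.float64(83.5048828125), 'nred': np.float32(1487.0)}
```

View pics/c4.png

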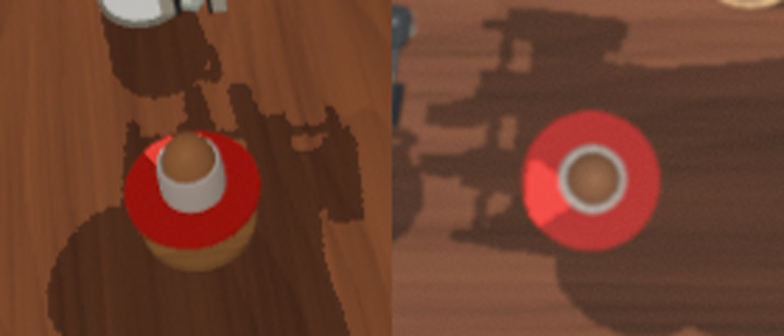

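```bash
python3 - <<'E'
import h; from h import *
h_im={n:cv2.imread(f'pics/{n}4.png')[:,:,::-1].copy() for n in ('side','top')}
class E: 
    capture=staticmethod(lambda n:h_im[n]); camera_model=staticmethod(eyes.camera_model)
h.eyes=E
for th in (0,.003,.006):
    h.stand=lambda x,y:np.r_[ring(x,y,Z,.052),ring(x,y,Z-th,.052)]
    for n in ('side','top'):
        o=look(n)[2]; print(th,n,o['off'].round(2),round(o['cost'],1))
E
```

```text
0 side [1.05 2.3 ] 37.3
0 top [ 1.04 -0.63] 83.5
0.003 side [1.32 1.13] 23.3
0.003 top [ 1.04 -0.63] 83.5
0.006 side [ 1.3 -0.1] 22.9
0.006 top [ 1.04 -0.63] 83.5
```

With the disc's edge modelled, both views agree: the cup is about 1 mm from the centre, upright, with the egg in it. The retreat ended near the measuring cup's handle, so I'll move clear and check the bystanders.

{"name": "step_arm", "arguments": {
  "plan": [
    [0.06,0,0,0,24],
    [0.1,0,-0.1,0,24],
    [0.1,0,-0.25,0,24],
    [0.1,0,-0.4,0,24],
    [0.1,0,-0.55,0,24],
    [0.1,0,-0.6,0,24]
  ]
}}

```text
time_s: 7.28
tcp_pos: [0.5744, 0.1134, 0.2291]
eef_rot: [-179.6, 0.2, -98.9]
contact_force: [1.7, -1.0, 0.3]
gripper_width: 0.0238
gripper_force: 0.0
```

{"name": "step_arm", "arguments": {
  "plan": [
    [-0.16,0.16,0,0,24],
    [-0.3,0.3,0,0,24],
    [-0.45,0.45,0,0,24],
    [-0.6,0.6,0,0,24],
    [-0.75,0.7,0,0,24],
    [-0.9,0.7,0,0,24],
    [-1,0.7,0,0,24],
    [-1,0.7,0,0,24],
    [-1,0.7,0,0,24]
  ]
}}

```text
time_s: 8.03
tcp_pos: [0.4377, 0.3911, 0.2222]
eef_rot: [180.0, -0.0, -98.7]
contact_force: [0.8, 0.4, 0.1]
gripper_width: 0.024
gripper_force: 0.0
```

{"name": "step_arm", "arguments": {
  "plan": [
    [-0.16,0,0,0,24],
    [-0.3,0,0,0,24],
    [-0.45,0,0,0,24],
    [-0.6,0,0,0,24],
    [-0.75,0,0,0,24],
    [-0.75,0,0,0,24]
  ]
}}

```text
time_s: 8.53
tcp_pos: [0.4679, 0.5768, 0.2197]
eef_rot: [180.0, -0.1, -98.8]
contact_force: [-0.8, -1.7, -2.6]
gripper_width: 0.0239
gripper_force: 0.0
```

```bash
python3 -c "
from h import *
goto(.556,.011,.073,-98.8)
for n in ('side','top'):
    im,m,o=look(n,'pics/'+n+'5.png'); print(n,o['off'],o['cost'],r.get_state()['qd'].round(1))
a=cv2.imread('pics/top0.png')[120:300,100:420];b=cv2.imread('pics/top5.png')[120:300,100:420]
cv2.imwrite('pics/c5.png',cv2.resize(np.vstack([a,b]),None,fx=1.6,fy=1.6,interpolation=cv2.INTER_CUBIC))
"
```

```text
t 8.5333 tcp [0.4679 0.5768 0.2197] rot [ 1.7997e+02 -1.4000e-01 -9.8830e+01] F [-0.83 -1.68 -2.58] w 0.0239
share [ 2.181 -0.696  0.592] -0.0
side [1.17851611 2.3209521 ] 33.38525390625 [-1.  -3.2 -3.5 -0.1 -0.   0.5]
top [1.07979952 0.55226224] 121.90087890625 [-0.5 -2.7 -1.7  0.   0.   0.1]
```

View pics/c5.png

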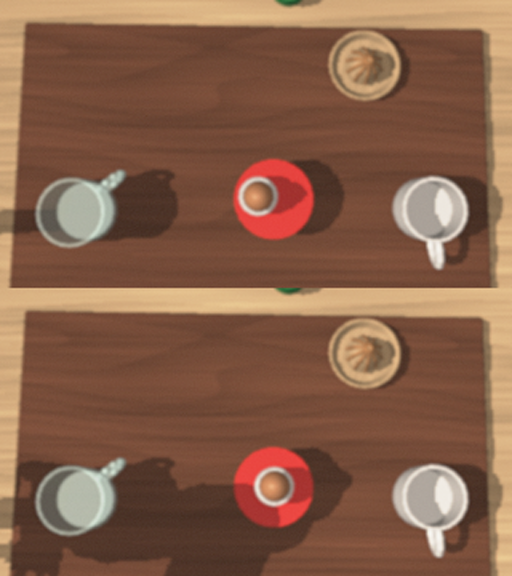

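The before and after top views show the three bystanders and the stand unmoved. The egg cup stands in the middle of the red disc at about (273,486) in the lower half, egg in place, within about 1.5 mm of the centre.

```bash
python3 -c "
from plant import workorder
print(workorder.close_job())"
```

```text
the job is handed in; nothing more can be done
None
```

The job is handed in: the egg cup stands upright within about 1.5 mm of the middle of the red top (by my camera measurements), egg still in it, with the stand and the other items where they were.

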